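Present a slide box to the flat-bed code reader

TASK

Slide the grey shutter of the code reader fully open by its orange tab, then pick up the teal slide box lying by itself left of the tray, carry it over the bottles standing in the steel tray without disturbing them, and bring it level above the reader's dark glass window. So that the code on its underside can be read, finish while still holding the box there, about 1 cm above the glass, centred on the window with its long side along the window's long side; the box must never touch the reader.

Things in the scene. Friction and masses are not known exactly. Their poses are not given: they have to be found in the camera images.
- box: teal slide box, closed (its lid is fixed), 48 x 67 x 22 mm (its own x, y, z), about 0.07 kg, lying flat and by itself on the worktop to the left of the tray. Origin: centre of its underside; y is the long side. Can be gripped across the 48 mm sides.
- reader: white flat-bed code reader fixed to the worktop, right of the tray. Origin: on the worktop below the window's centre; z up. Housing 130 mm along x, y from -145 to +55 mm, 45 mm high. On top, two aluminium rails along y, 10 mm wide, centred at x = -54 and +54 mm, and end stops between them at y = +45.5 and -138.5 mm, all with tops 55 mm above the worktop.
- glass (a point): centre of the upper face of the reader's dark glass window, 46 mm above the worktop. The window is 88 mm along the reader's x (long side) and 70 mm along its y; same axes as the reader. Covered by the shutter until that is opened.
- shutter (a joint): travel of the shutter: 0 = shut, 0.09 m = fully open; it grows as the shutter slides towards the reader's -y. Friction about 1.5 N, and light damping (4 N per m/s); stays where it is left.
- shutter_tab (a point): centre of the top of the upright orange tab on the grey shutter, 78 mm above the worktop; same axes as the reader, moves with the shutter. The tab is 40 mm along x, 12 mm along y, and stands 25 mm above the shutter plate (96 x 80 x 4 mm, upper face 53 mm above the worktop).
- tray: shallow steel tray, 370 mm (x) x 86 mm (y) x 14 mm high, fixed between the box and the reader, roughly along the world's x. Origin: centre of its underside. Its inner floor is 4 mm up.
- white_bottle: white reagent bottle with black cap, 55 mm diameter, 118 mm tall, standing loose in the tray. Origin: centre of its underside.
- black_cap_bottle: amber bottle with black cap, 38 mm diameter, 78 mm tall, standing loose in the tray. Origin: centre of its underside.
- red_cap_bottle: amber bottle with red cap, 38 mm diameter, 78 mm tall, standing loose in the tray. Origin: centre of its underside.
- sample_cup: white sample cup with orange lid, 59 mm diameter, 66 mm tall, standing loose in the tray. Origin: centre of its underside.

How it is judged:
On the way, in this order (a step that is already met when the one before it is completed fails the run):
1. the shutter is slid fully open (within 12 mm of its stop) (value of joint shutter above 0.078 m), for 0.2 s.
2. the box passes above the tray of bottles, its underside more than 7 cm above the worktop (x of box in the frame of tray between -0.185 and 0.185 m and y of box in the frame of tray between -0.05 and 0.05 m and z of box in the frame of tray above 0.07 m), for 0.02 s.
At the end, for the whole second after the job is handed in: The gripper still holds the teal box at rest above the glass: its underside 3 to 20 mm above the glass, centre within 10 mm of the window's centre, long side along the window's long side within 0.17 rad, level within 0.12 rad, not touching the reader; the shutter is open (at least 78 mm) (horizontal distance between box and glass below 0.01 m and z of box in the frame of glass between 0.003 and 0.02 m and angle between the y axis of box and the x axis of reader, either way round below 0.17 rad and angle between box's own z axis and vertical below 0.12 rad and linear speed of box below 0.02 m/s and contact force between the fingers and box above 1 N and contact force between box and reader below 0.1 N and value of joint shutter above 0.078 m); the arm keeps its last pose, push and grip.
It fails at once if a bottle or the cup in the tray is moved more than 20 mm or tipped (distance of any of white_bottle, black_cap_bottle, red_cap_bottle, sample_cup from where it was at the start of the episode above 0.02 m or angle between any of white_bottle, black_cap_bottle, red_cap_bottle, sample_cup's own z axis and vertical above 0.25 rad).
It fails at once if the box touches the reader (contact force between box and reader above 0.5 N).
It also fails if it takes over 58 s, if anything falls off the work surface, if the arm or the gripper's body presses on something with over 40 N, if the wrist force passes 120 N, or if a joint passes its speed limit or range.

ROBOT

A 6-joint arm with a two-finger parallel gripper is mounted at the origin on a cart in front of the work surface, level with it; the furniture and walls round the work are solid. World frame = base frame: x ahead of the robot, y to its left, z up, the work surface at z = 0. Lengths are in m, angles in rad, forces in N, time in s.
With the tool pointing down it reaches from about 0.35 to 0.975 m from the base axis. Payload 4.9 kg.
Tool frame: the origin (TCP) lies midway between the tips of the shut fingers; the grasp point (between the pads) lies 19 mm behind it (ctrl.tcp_to_grasp is the distance from the TCP to the grasp point, in m); z points along the fingers, y is the line along which they close (so a half turn about z gives the same grasp; the last joint's range is limited). The gripper opens to 85 mm and grips with 20 to 120 N. Pads are 22 mm wide; open, the fingers measure 114 mm over their backs; the gripper's body (76 mm by 85 mm) begins 54 mm behind the grasp point. The pads swing forward as they close: fully open they stand 13 mm farther back than shut.
Start: joints at [1.211, 0.053, 1.613, -0, 1.476, -0.119], TCP at [0.149, 0.607, 0.231] pointing down, gripper open.
Joint ranges: [-3.01, 3.01], [-1.01, 2.22], [0.06, 2.58], [-1.02, 4.17], [0.09, 2.62], [-3.14, 3.14]. Speed limits (rad/s): [2.57, 2.57, 3.14, 3.14, 3.14, 3.14].

INTERFACE

Orientations are given as a rotation vector (axis times angle).
In Python, from station import ctrl, job, get_image, camera_params gives the robot as it stands (ctrl), with the cameras as plain functions and the job (job).
- The arm moves only by the shell command python3 jog.py 'ROWS' [FORCE]. ROWS is rows parted by semicolons, their numbers by spaces, 1 to 20 of them, each of 7 numbers: the finger opening in m, then dx, dy, dz in m, then a rotation vector rx, ry, rz in rad; each row is the pose to reach, as a shift and turn from the pose commanded when the command began, along the tool's axes at that moment; what a row does not reach only later rows make up. A row lasts 1/12 s, in which the tool goes at most 0.0417 m and 0.125 rad, less where a joint would pass 70% of its speed; a pose out of reach is approached as far as the arm can. The fingers move at their own pace and stop on an object; FORCE is the grip in N (left out, the last holds). Time passes only in rows, so rows that do not move let the fingers close. It prints the time, the measured TCP pose, the force, the opening and the grip force at its end.
- ctrl.get_obs(): the state, without advancing time (a new reading comes with each control period).
- get_image(name): name is "side" or "top" or "wrist"; returns the picture (420x560x3 uint8, red, green, blue); there is no depth.
- camera_params(name): a dict with "fx", "fy", "cx", "cy" (pixels), "T" (4x4, takes a point from camera to world coordinates); the wrist camera has in their place "tool_from_camera" (4x4, takes a point from camera to tool coordinates, whose origin is the TCP and whose axes are the flange's). Camera axes: x right, y down, z forward; pixel columns grow to the right and rows downward; lengths in m; the calibration is good to about 2 mm. A picture is of the moment at which its call begins: read the wrist's pose just before it. camera_params takes no time and is no camera call.
- job.finish_job(): hands the job in; it is judged then, once.
The state is a dict: "t": time; "q": joint angles; "dq": joint speeds; "effort": joint torques, N m; "tool_pos": TCP position; "tool_rot": TCP orientation; "contact_force": force on the tool from outside, world axes, zero at the start; "wrist_torque": the same for the moment, N m; "opening": finger opening in m; "grip_force": force on a finger pad.
Only numpy, scipy, OpenCV 4.12 (cv2) and the standard library are available. Lean on these libraries where they do the work, as an engineer would, in place of code of your own. Each camera call takes 0.05 s, during which the arm holds its last target. There are 200 camera calls.

## Working session

There is one attempt and no reset: what is moved stays moved. The work goes in short steps, Python scripts to look and compute and a shell command to move; the robot and the scene stay as the last step left them, time stands still between calls to the robot, and variables do not carry over. Pictures are saved under pics/ and viewed, at most 10 in all, crops included, and the job is handed in when it is done.

```bash
ls; mkdir -p pics
python3 - <<'E'
from station import ctrl, job, get_image, camera_params
import cv2,numpy as np
for n in("top","side"):
    im=get_image(n); cv2.imwrite(f"pics/{n}0.png",im[:,:,::-1]); p=camera_params(n); print(n,p["fx"],p["cx"],p["cy"],np.round(p["T"],3).tolist())
o=ctrl.get_obs(); print(o["t"],o["tool_pos"],o["tool_rot"],o["opening"],ctrl.tcp_to_grasp)
E
```

```text
jog.py
pics
station.py
top 446.7639606181256 281.83886182276217 213.40758826332024 [[0.007, -0.995, 0.096, 0.452], [-1.0, -0.005, 0.025, 0.105], [-0.024, -0.096, -0.995, 1.072], [0.0, 0.0, 0.0, 1.0]]
side 475.53029963728267 281.6193299693232 210.21373436624535 [[-0.923, -0.173, 0.343, 0.267], [-0.384, 0.396, -0.834, 0.824], [0.008, -0.902, -0.432, 0.461], [0.0, 0.0, 0.0, 1.0]]
0.1 [0.14881867 0.60644309 0.23017803] [-3.77262512e-01 -3.11836950e+00  2.84487799e-03] 0.08568994598031424 0.0187
```

View pics/top0.png

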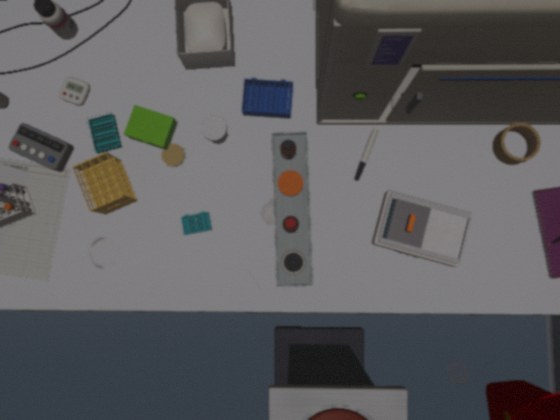

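View pics/side0.png

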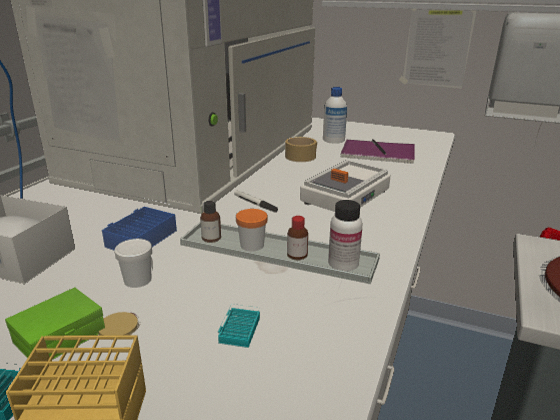

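The top view shows the teal box at (196,223), the tray along column 292 (bottles from row 150 to 262), and the reader near (422,228) with its orange tab at (411,223). The side view agrees: the lone box is at (240,327) and the tab at (340,175).

```bash
cat > h.py <<'E'
from station import ctrl, job, get_image, camera_params
import cv2,numpy as np
from scipy.spatial.transform import Rotation as R
def ray(n,uv,z):
    p=camera_params(n);T=p["T"];uv=np.atleast_2d(uv).astype(float)
    d=np.c_[(uv[:,0]-p["cx"])/p["fx"],(uv[:,1]-p["cy"])/p["fy"],np.ones(len(uv))]@T[:3,:3].T
    return T[:3,3]+d*((z-T[2,3])/d[:,2])[:,None]
def blob(im,lo,hi,roi):
    x0,x1,y0,y1=roi;h=cv2.cvtColor(im,cv2.COLOR_RGB2HSV);m=cv2.inRange(h,lo,hi);k=np.zeros_like(m);k[y0:y1,x0:x1]=m[y0:y1,x0:x1]
    c=max(cv2.findContours(k,0,1)[0],key=cv2.contourArea);return c[:,0,:]
def rect(n,c,z):
    P=ray(n,c,z)[:,:2];r=cv2.minAreaRect((P*1000).astype(np.float32));return np.round(r[0],1),np.round(r[1],1),round(r[2],1)
def tool(target): # shift in tool axes for TCP target
    o=ctrl.get_obs();M=R.from_rotvec(o["tool_rot"]).as_matrix();return M.T@(np.array(target)-o["tool_pos"])
E
python3 - <<'E'
from h import *
t=get_image("top");s=get_image("side")
print("box",rect("top",blob(t,(80,90,40),(100,255,255),(170,225,200,245)),.022))
print("tabtop",rect("top",blob(t,(3,140,80),(20,255,255),(395,425,205,240)),.078))
c=blob(s,(3,140,60),(20,255,255),(320,360,160,190));print("tab side",c.min(0),c.max(0),rect("side",c,.07))
for n,r,z in(("lid",(270,315,165,200),.066),):print(n,rect("top",blob(t,(3,140,80),(20,255,255),r),z))
print("red",rect("top",blob(t,(0,140,60),(8,255,255),(275,305,210,240)),.078))
for uv in((288,149),(294,262)):print("blk",ray("top",uv,.1))
# tray corners
print(ray("top",[(273,134),(305,132),(312,284),(277,286)],.014).round(3))
# reader: rails/housing edges
g=cv2.cvtColor(t,cv2.COLOR_RGB2GRAY)
cv2.imwrite("pics/rd.png",cv2.resize(t[180:275,365:480,::-1],None,fx=6,fy=6,interpolation=cv2.INTER_CUBIC))
E
```

```text
box (array([530.7, 334.1]), array([44.1, 63.2]), 10.9)
tabtop (array([ 528.5, -156.2]), array([11.7, 39.6]), 75.0)
tab side [331 169] [347 182] (array([ 528.3, -149.2]), array([36.6, 78.2]), 15.5)
lid (array([619.1, 111.4]), array([55.3, 54. ]), 18.8)
red (array([527.2, 110.9]), array([20.1, 22.3]), 0.3)
blk [[0.6887886  0.11606346 0.1       ]]
blk [[0.43995336 0.10171255 0.1       ]]
[[0.747 0.154 0.014]
 [0.752 0.076 0.014]
 [0.388 0.059 0.014]
 [0.383 0.141 0.014]]
```

View pics/rd.png

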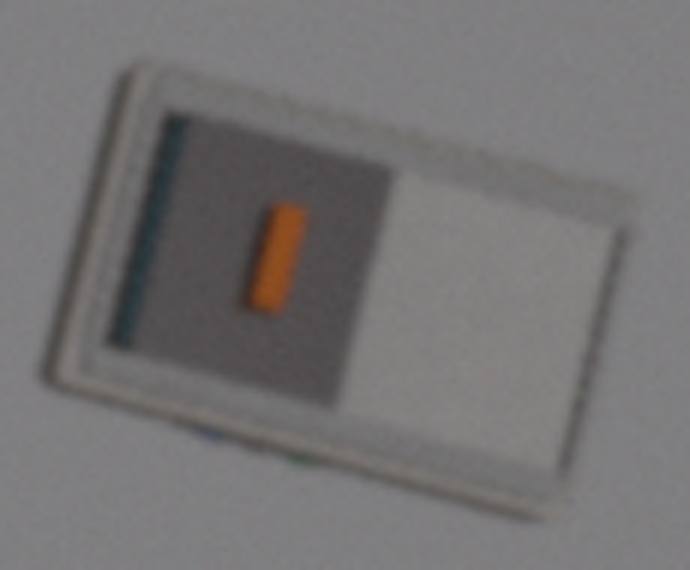

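The crop shows the reader turned clockwise by about 14°. The orange tab is at crop (278,257), the grey plate has corners around (185,115), (393,165), (340,408) and (130,348), and a dark strip of glass shows at its left edge.

Run:
```python
from h import *
C=lambda L:np.array(L)/6.+np.array([365,180])-0.4
rd=lambda n,L,z:print(n,(ray("top",C(L),z)[:,:2]*1000).round(0).tolist())
rd("house45",[(130,65),(635,195),(545,515),(48,380)],.05)
rd("plate53",[(185,115),(393,165),(340,408),(130,348)],.053)
rd("strip left",[(168,115),(110,345)],.055)
rd("right line",[(622,228),(565,475)],.055)
rd("rail outer top",[(150,68),(635,195)],.055)
rd("rail inner top",[(190,115),(620,225)],.055)
rd("rail inner bot",[(130,350),(560,475)],.055)
rd("rail outer bot",[(70,380),(545,510)],.055)
```

```text
house45 [[604.0, -110.0], [555.0, -299.0], [434.0, -262.0], [484.0, -77.0]]
plate53 [[585.0, -129.0], [566.0, -208.0], [474.0, -186.0], [496.0, -107.0]]
strip left [[584.0, -123.0], [497.0, -99.0]]
right line [[542.0, -292.0], [449.0, -268.0]]
rail outer top [[602.0, -116.0], [555.0, -297.0]]
rail inner top [[584.0, -131.0], [543.0, -291.0]]
rail inner bot [[495.0, -107.0], [449.0, -266.0]]
rail outer bot [[484.0, -84.0], [436.0, -260.0]]
```

Run:
```python
from h import *
o=ctrl.get_obs();print(R.from_rotvec(o["tool_rot"]).as_matrix().round(3).tolist())
print(tool([.536,-.128,.16]).round(3), tool([.536,-.128,.062]).round(3))
```

```text
[[-0.971, 0.238, -0.0], [0.238, 0.971, -0.001], [0.0, -0.001, -1.0]]
[-0.551 -0.621  0.071] [-0.551 -0.621  0.169]
```

```bash
r='0 -0.551 -0.621 0.02 0 0 0'; python3 jog.py '0 -0.14 -0.155 0.01 0 0 0;0 -0.14 -0.155 0.01 0 0 0;0 -0.14 -0.155 0.01 0 0 0;0 -0.14 -0.155 0.01 0 0 0;0 -0.14 -0.155 0.01 0 0 0;0 -0.551 -0.621 0.02 0 0 0;0 -0.551 -0.621 0.02 0 0 0;0 -0.551 -0.621 0.02 0 0 0;0 -0.551 -0.621 0.02 0 0 0;0 -0.551 -0.621 0.02 0 0 0;0 -0.551 -0.621 0.02 0 0 0;0 -0.551 -0.621 0.02 0 0 0;0 -0.551 -0.621 0.02 0 0 0;0 -0.551 -0.621 0.02 0 0 0;0 -0.551 -0.621 0.02 0 0 0;0 -0.551 -0.621 0.02 0 0 0;0 -0.551 -0.621 0.02 0 0 0;0 -0.551 -0.621 0.02 0 0 0;0 -0.551 -0.621 0.02 0 0 0;0 -0.551 -0.621 0.02 0 0 0'; python3 -c "
from h import *
print(tool([.536,-.128,.062]).round(3))"
```

```text
t: 1.87
tool_pos: [0.5365, -0.1299, 0.211]
tool_rot: [-0.379, -3.119, 0.0]
contact_force: [0.4, 0.4, 0.4]
opening: -0.0001
grip_force: 0.0
[0.001 0.002 0.149]
```

```bash
python3 jog.py '0 0 0.002 0.04 0 0 0;0 0 0.002 0.08 0 0 0;0 0 0.002 0.12 0 0 0;0 0 0.002 0.135 0 0 0;0 0 0.002 0.149 0 0 0;0 0 0.002 0.149 0 0 0;0 0 0.002 0.149 0 0 0'; python3 jog.py '0 0 -0.01 0 0 0 0;0 0 -0.02 0 0 0 0;0 0 -0.03 0 0 0 0;0 0 -0.04 0 0 0 0;0 0 -0.05 0 0 0 0;0 0 -0.06 0 0 0 0;0 0 -0.065 0 0 0 0'
python3 - <<'E'
from h import *
t=get_image("top");s=get_image("side")
cv2.imwrite("pics/p1.png",np.hstack([cv2.resize(t[170:285,355:485,::-1],(400,354)),cv2.resize(s[130:240,280:410,::-1],(400,354))]))
E
```

```text
t: 2.45
tool_pos: [0.5359, -0.1254, 0.0615]
tool_rot: [-0.377, -3.117, -0.001]
contact_force: [0.2, 0.1, 0.7]
opening: -0.0004
grip_force: 0.0
t: 3.03
tool_pos: [0.521, -0.1905, 0.0629]
tool_rot: [0.379, 3.118, -0.001]
contact_force: [1.4, 1.9, 0.7]
opening: -0.0
grip_force: 0.9
```

View pics/p1.png

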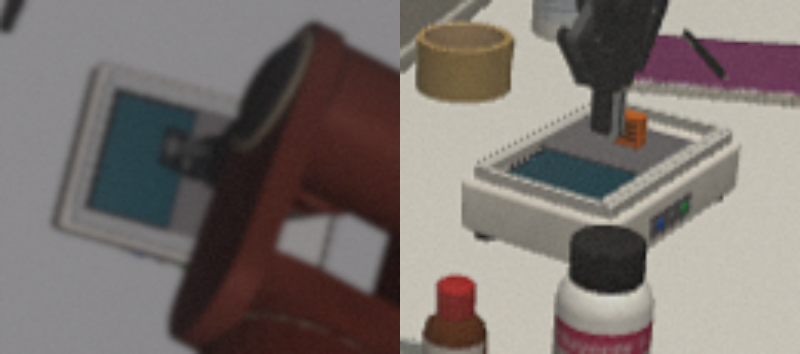

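The fingers are pushing the tab, with more than half of the glass uncovered. I'll carry on until they meet the stop.

```bash
python3 jog.py '0 0 -0.006 0 0 0 0;0 0 -0.012 0 0 0 0;0 0 -0.018 0 0 0 0;0 0 -0.018 0 0 0 0'; python3 jog.py '0 0 -0.004 0 0 0 0;0 0 -0.004 0 0 0 0;0 0 -0.004 0 0 0 0'
```

```text
t: 3.47
tool_pos: [0.5164, -0.2071, 0.0621]
tool_rot: [-0.378, -3.118, 0.001]
contact_force: [-0.2, 0.3, 0.2]
opening: -0.0
grip_force: 0.0
t: 3.72
tool_pos: [0.5158, -0.2104, 0.0622]
tool_rot: [0.377, 3.119, -0.001]
contact_force: [0.3, 0.7, -0.3]
opening: 0.0
grip_force: 0.0
```

Run:
```python
from h import *
s=get_image("side")
c=blob(s,(3,140,60),(20,255,255),(320,400,140,200));print(c.min(0),c.max(0))
c=c.astype(float);print(ray("side",c.mean(0),.066)*1000)
```

```text
[355 162] [364 173]
[[ 499.97840392 -228.57549024   66.        ]]
```

```bash
python3 jog.py '0 0 -0.004 0 0 0 0;0 0 -0.004 0 0 0 0;0 0 -0.004 0 0 0 0'|grep -E "pos|force"; python3 jog.py '0 0 -0.004 0 0 0 0;0 0 -0.004 0 0 0 0;0 0 -0.004 0 0 0 0'|grep -E "pos|force";  python3 jog.py '0 0 -0.003 0 0 0 0;0 0 -0.003 0 0 0 0;0 0 -0.003 0 0 0 0'|grep -E "pos|force"
```

```text
tool_pos: [0.5148, -0.2142, 0.0623]
contact_force: [0.1, 1.0, -0.8]
grip_force: 0.1
tool_pos: [0.514, -0.2169, 0.0623]
contact_force: [1.9, 5.1, 1.2]
grip_force: 2.5
tool_pos: [0.514, -0.2172, 0.0623]
contact_force: [3.2, 13.6, 4.1]
grip_force: 7.2
```

The shutter is against its stop: 13.6 N and no further travel. I'll retreat and head for the box.

```bash
python3 jog.py '0 0 0.01 0 0 0 0;0 0 0.015 -0.04 0 0 0;0 0 0.015 -0.08 0 0 0;0 0 0.015 -0.12 0 0 0;0 0 0.015 -0.15 0 0 0;0 0 0.015 -0.15 0 0 0'; python3 -c "
from h import *
print(tool([.531,.334,.2]).round(3),ctrl.get_obs()['q'].round(2))"
```

```text
t: 5.02
tool_pos: [0.5204, -0.2086, 0.2218]
tool_rot: [0.376, 3.105, -0.011]
contact_force: [0.8, -0.5, 0.9]
opening: -0.0003
grip_force: 0.0
[0.119 0.53  0.017] [-0.51 -0.1   1.78 -0.    1.45 -1.84]
```

```bash
python3 jog.py '0.085 0.12 0.53 0 0 0 1.14;0.085 0.12 0.53 0 0 0 1.14;0.085 0.12 0.53 0 0 0 1.14;0.085 0.12 0.53 0 0 0 1.14;0.085 0.12 0.53 0 0 0 1.14;0.085 0.12 0.53 0 0 0 1.14;0.085 0.12 0.53 0 0 0 1.14;0.085 0.12 0.53 0 0 0 1.14;0.085 0.12 0.53 0 0 0 1.14;0.085 0.12 0.53 0 0 0 1.14;0.085 0.12 0.53 0 0 0 1.14;0.085 0.12 0.53 0 0 0 1.14;0.085 0.12 0.53 0 0 0 1.14;0.085 0.12 0.53 0 0 0 1.14;0.085 0.12 0.53 0 0 0 1.14;0.085 0.12 0.53 0 0 0 1.14;0.085 0.12 0.53 0 0 0 1.14;0.085 0.12 0.53 0 0 0 1.14'
python3 - <<'E'
from h import *
o=ctrl.get_obs();M=R.from_rotvec(o["tool_rot"]).as_matrix();print(M.round(3).tolist())
w=get_image("wrist");p=camera_params("wrist")
t=get_image("top")
# wrist box measurement on z=.022
Tw=np.eye(4);Tw[:3,:3]=M;Tw[:3,3]=o["tool_pos"];T=Tw@p["tool_from_camera"]
c=blob(w,(80,90,40),(100,255,255),(0,560,0,420)).astype(float)
d=np.c_[(c[:,0]-p["cx"])/p["fx"],(c[:,1]-p["cy"])/p["fy"],np.ones(len(c))]@T[:3,:3].T
P=T[:3,3]+d*((.022-T[2,3])/d[:,2])[:,None]
print("box wrist",cv2.minAreaRect((P[:,:2]*1000).astype(np.float32)))
# glass
c=blob(t,(80,90,20),(110,255,255),(365,480,180,275));print("glass",rect("top",c,.046))
cv2.imwrite("pics/w1.png",np.hstack([cv2.resize(w[:,:,::-1],(400,300)),cv2.resize(t[180:275,365:480,::-1],(400,300))]))
E
```

```text
t: 6.52
tool_pos: [0.5268, 0.336, 0.2121]
tool_rot: [2.002, 2.421, -0.001]
contact_force: [-0.1, 0.1, -1.0]
opening: 0.0852
grip_force: 0.0
[[-0.188, 0.982, 0.0], [0.982, 0.188, -0.001], [-0.001, -0.0, -1.0]]
box wrist ((532.637939453125, 340.9678649902344), (45.64540481567383, 64.19681549072266), 10.748501777648926)
glass (array([ 531.5, -149.2]), array([66.7, 83.9]), 74.5)
```

View pics/w1.png

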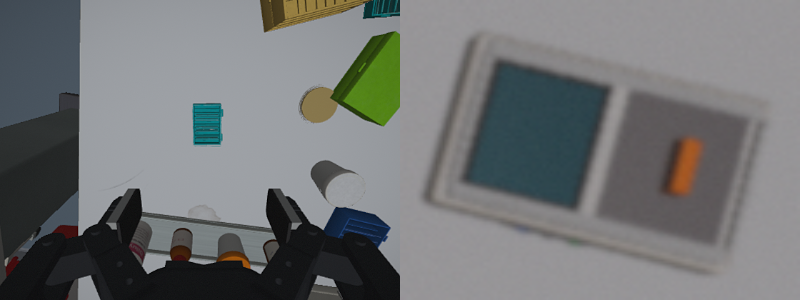

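The wrist view (left) shows the box at about (207,124), square to the fingers. The top crop (right) shows the glass fully uncovered, centred near (540,135), with the shutter at its far end.

Run:
```python
from h import *
t=get_image("top");s=get_image("side")
lo,hi=(80,60,15),(112,255,255)
ax=np.array([np.cos(.2618),-np.sin(.2618)]);ay=np.array([-ax[1],ax[0]])
for n,im,roi in(("top",t,(365,480,180,275)),("side",s,(290,400,150,220))):
    for l in(lo,(80,90,20)):
        c=blob(im,l,hi,roi);print(n,"glass",rect(n,c,.046))
        P=ray(n,c,.046)[:,:2]*1000;print("  x'",(P@ax).min().round(1),(P@ax).max().round(1),"y'",(P@ay).min().round(1),(P@ay).max().round(1))
    if n=="top": print("tab",rect(n,blob(im,(3,140,80),(20,255,255),(425,480,200,270)),.078))
for n,im,roi in(("top",t,(170,225,200,245)),("side",s,(210,270,295,355))):
    c=blob(im,(80,60,15),(100,255,255),roi);print(n,"box",rect(n,c,.022),rect(n,c,0.0))
c=blob(s,(3,140,60),(20,255,255),(320,400,140,200));print("tab side",ray("side",c.mean(0),.066)*1000)
o=ctrl.get_obs();M=R.from_rotvec(o["tool_rot"]).as_matrix();print(o["tool_pos"],o["dq"].round(3))
w=get_image("wrist");p=camera_params("wrist")
Tw=np.eye(4);Tw[:3,:3]=M;Tw[:3,3]=o["tool_pos"];T=Tw@p["tool_from_camera"]
c=blob(w,(80,60,15),(100,255,255),(230,340,120,230)).astype(float)
d=np.c_[(c[:,0]-p["cx"])/p["fx"],(c[:,1]-p["cy"])/p["fy"],np.ones(len(c))]@T[:3,:3].T
P=T[:3,3]+d*((.022-T[2,3])/d[:,2])[:,None]
print("box wrist",cv2.minAreaRect((P[:,:2]*1000).astype(np.float32)))
```

```text
top glass (array([ 531.5, -149.1]), array([70.8, 87.3]), 74.9)
  x' 508.3 595.6 y' -41.9 28.9
top glass (array([ 531.8, -149. ]), array([67.3, 83.8]), 74.4)
  x' 510.3 594.0 y' -40.3 27.7
tab (array([ 507.7, -234.4]), array([12.6, 37.9]), 74.6)
side glass (array([ 536.6, -159.2]), array([57.3, 80.4]), 75.0)
  x' 519.3 599.8 y' -43.6 13.7
side glass (array([ 535.8, -158.8]), array([55.4, 75.2]), 75.0)
  x' 521.1 596.3 y' -42.5 13.0
top box (array([530.6, 335.1]), array([45.3, 67.9]), 11.6) (array([532.2, 340. ]), array([46.3, 69.3]), 11.6)
side box (array([525.6, 351.8]), array([50. , 77.4]), 11.2) (array([538.6, 328.2]), array([52.5, 81.3]), 11.2)
tab side [[ 510.79607666 -235.84815527   66.        ]]
[0.52693597 0.33601289 0.21247843] [ 0.005  0.001 -0.003 -0.001  0.001  0.   ]
box wrist ((532.4849853515625, 340.9296875), (46.59279251098633, 64.26757049560547), 10.718184471130371)
```

```bash
python3 jog.py '0.085 0.001 0.004 0.04 0 0 0;0.085 0.001 0.004 0.08 0 0 0;0.085 0.001 0.004 0.12 0 0 0;0.085 0.001 0.004 0.16 0 0 0;0.085 0.001 0.004 0.19 0 0 0;0.085 0.001 0.004 0.21 0 0 0;0.085 0.001 0.004 0.21 0 0 0;0.085 0.001 0.004 0.21 0 0 0;0.085 0.001 0.004 0.21 0 0 0'; python3 jog.py '0.03 0 0 0 0 0 0;0.03 0 0 0 0 0 0;0.03 0 0 0 0 0 0;0.03 0 0 0 0 0 0;0.03 0 0 0 0 0 0;0.03 0 0 0 0 0 0;0.03 0 0 0 0 0 0;0.03 0 0 0 0 0 0;0.03 0 0 0 0 0 0;0.03 0 0 0 0 0 0' 40
```

```text
t: 7.52
tool_pos: [0.5318, 0.3393, 0.0044]
tool_rot: [2.0, 2.421, 0.004]
contact_force: [0.3, 0.6, -0.3]
opening: 0.0852
grip_force: 0.0
t: 8.35
tool_pos: [0.5315, 0.3394, 0.0042]
tool_rot: [2.0, 2.421, 0.004]
contact_force: [-1.6, 0.0, 6.2]
opening: 0.044
grip_force: 41.8
```

```bash
python3 jog.py '0.03 0 0 -0.02 0 0 0;0.03 0 0 -0.06 0 0 0;0.03 0 0 -0.1 0 0 0;0.03 0 0 -0.14 0 0 0;0.03 0 0 -0.18 0 0 0;0.03 0 0 -0.2 0 0 0;0.03 0 0 -0.2 0 0 0;0.03 0 0 -0.2 0 0 0'
python3 - <<'E'
from h import *
w=get_image("wrist");s=get_image("side")
cv2.imwrite("pics/g1.png",np.hstack([cv2.resize(w[:,:,::-1],(400,300)),cv2.resize(s[50:350,80:480,::-1],(400,300))]))
print(tool([.531,-.1485,.2]).round(3))
E
```

```text
t: 9.02
tool_pos: [0.5309, 0.3392, 0.204]
tool_rot: [2.0, 2.421, 0.005]
contact_force: [0.3, 0.3, -1.6]
opening: 0.0442
grip_force: 41.3
[-0.478 -0.09   0.001]
```

View pics/g1.png

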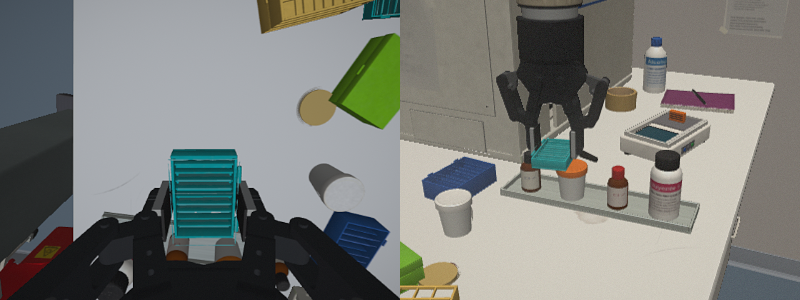

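The wrist view shows the box held straight between the pads at (205,195), and the side view shows it hanging level. Next I carry it over the tray at 0.2 m.

```bash
python3 jog.py '0.03 -0.02 -0.004 0 0 0 -0.05;0.03 -0.05 -0.01 0 0 0 -0.12;0.03 -0.08 -0.015 0 0 0 -0.2;0.03 -0.11 -0.02 0 0 0 -0.28;0.03 -0.14 -0.026 0 0 0 -0.36;0.03 -0.17 -0.032 0 0 0 -0.44;0.03 -0.2 -0.038 0 0 0 -0.52;0.03 -0.23 -0.043 0 0 0 -0.6;0.03 -0.26 -0.049 0 0 0 -0.68;0.03 -0.29 -0.055 0 0 0 -0.76;0.03 -0.32 -0.06 0 0 0 -0.84;0.03 -0.35 -0.066 0 0 0 -0.92;0.03 -0.38 -0.072 0 0 0 -1;0.03 -0.41 -0.077 0 0 0 -1.06;0.03 -0.44 -0.083 0 0 0 -1.1;0.03 -0.46 -0.087 0 0 0 -1.12;0.03 -0.478 -0.09 0 0 0 -1.12;0.03 -0.478 -0.09 0 0 0 -1.12;0.03 -0.478 -0.09 0 0 0 -1.12;0.03 -0.478 -0.09 0 0 0 -1.12'
python3 - <<'E'
from h import *
t=get_image("top");s=get_image("side");w=get_image("wrist")
cv2.imwrite("pics/o1.png",np.hstack([cv2.resize(t[140:290,340:490,::-1],(266,300)),cv2.resize(s[50:230,240:420,::-1],(266,300)),cv2.resize(w[:,:,::-1],(266,200)).copy().repeat(1,0) if 0 else cv2.resize(w[:,:,::-1],(266,300))]))
o=ctrl.get_obs();print(R.from_rotvec(o["tool_rot"]).as_matrix().round(3).tolist(),tool([.531,-.1485,.1]).round(4))
E
```

```text
t: 10.78
tool_pos: [0.5313, -0.1466, 0.2003]
tool_rot: [-0.408, -3.112, -0.002]
contact_force: [0.2, -0.0, -1.0]
opening: 0.0441
grip_force: 41.3
[[-0.967, 0.257, -0.001], [0.257, 0.967, 0.001], [0.001, 0.0, -1.0]] [ 0.0003 -0.0023  0.1016]
```

View pics/o1.png

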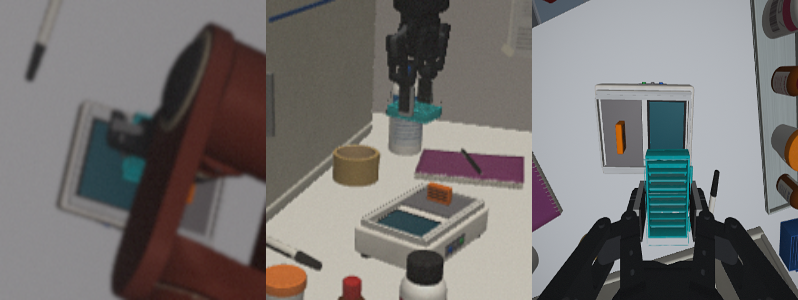

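The top and side views show the box held level above the open reader. The wrist view shows its long side along the window's long side, with the near end by the fingers at about (667,240).

Run:
```python
from h import *
o=ctrl.get_obs();M=R.from_rotvec(o["tool_rot"]).as_matrix();tp=o["tool_pos"]
w=get_image("wrist");p=camera_params("wrist");C=p["tool_from_camera"]
c=blob(w,(80,110,60),(100,255,255),(215,350,190,370)).astype(float);print(c.min(0),c.max(0))
d=np.c_[(c[:,0]-p["cx"])/p["fx"],(c[:,1]-p["cy"])/p["fy"],np.ones(len(c))]@C[:3,:3].T
print("cam in tool",C[:3,3].round(3))
for z in(-.0178,.0042):
    P=(C[:3,3]+d*((z-C[2,3])/d[:,2])[:,None])*1000;print(z,"tool x",P[:,0].min().round(1),P[:,0].max().round(1),"y",P[:,1].min().round(1),P[:,1].max().round(1))
s=get_image("side");c=blob(s,(80,90,30),(100,255,255),(300,400,90,140))
for tz in(-.0178,.0042):
    P=(ray("side",c,tp[2]-tz)-tp)@M*1000;print("side",tz,P.min(0).round(1),P.max(0).round(1))
print(c.min(0),c.max(0))
```

```text
[236. 190.] [337. 332.]
cam in tool [ 0.084  0.    -0.142]
-0.0178 tool x -26.8 46.7 y -20.8 23.9
0.0042 tool x -46.4 40.1 y -24.6 28.0
side -0.0178 [-23.2  -0.8 -17.8] [ 65.8  87.  -17.7]
side 0.0042 [-71.5 -80.2   4.1] [25.7 15.6  4.2]
[321 109] [358 122]
```

Run:
```python
from h import *
w=get_image("wrist")
cv2.imwrite("pics/w2.png",cv2.resize(w[180:380,200:380,::-1],(540,600),interpolation=cv2.INTER_NEAREST))
p=camera_params("wrist");C=p["tool_from_camera"]
for v in range(200,345,5):
    d=C[:3,:3]@[0,(v-p["cy"])/p["fy"],1];print(v,[round(1000*(C[0,3]+d[0]*(z-C[2,3])/d[2]),1) for z in(-.0178,.0042)],end=" ")
```

```text
200 [np.float64(42.2), np.float64(34.9)] 205 [np.float64(40.0), np.float64(32.3)] 210 [np.float64(37.7), np.float64(29.6)] 215 [np.float64(35.4), np.float64(26.9)] 220 [np.float64(33.1), np.float64(24.2)] 225 [np.float64(30.8), np.float64(21.4)] 230 [np.float64(28.4), np.float64(18.6)] 235 [np.float64(26.0), np.float64(15.8)] 240 [np.float64(23.5), np.float64(12.9)] 245 [np.float64(21.1), np.float64(10.0)] 250 [np.float64(18.6), np.float64(7.1)] 255 [np.float64(16.1), np.float64(4.1)] 260 [np.float64(13.5), np.float64(1.1)] 265 [np.float64(11.0), np.float64(-1.9)] 270 [np.float64(8.4), np.float64(-5.0)] 275 [np.float64(5.7), np.float64(-8.1)] 280 [np.float64(3.0), np.float64(-11.2)] 285 [np.float64(0.3), np.float64(-14.4)] 290 [np.float64(-2.4), np.float64(-17.6)] 295 [np.float64(-5.2), np.float64(-20.9)] 300 [np.float64(-8.0), np.float64(-24.2)] 305 [np.float64(-10.8), np.float64(-27.5)] 310 [np.float64(-13.7), np.float64(-30.9)] 315 [np.float64(-16.6), np.float64(-34.3)] 320 [np.float64(-19.6), np.float64(-37.8)] 325 [np.float64(-22.6), np.float64(-41.3)] 330 [np.float64(-25.6), np.float64(-44.9)] 335 [np.float64(-28.7), np.float64(-48.5)] 340 [np.float64(-31.8), np.float64(-52.2)]
```

View pics/w2.png

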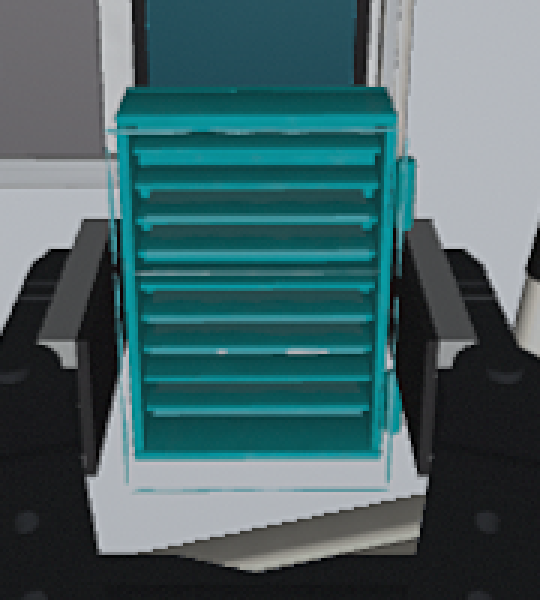

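The crop shows the lid outline on rows 130 to 490 and the pads on both sides. The box is therefore within 2 mm of centred in the grip and square to it, so I descend.

```bash
python3 jog.py '0.03 0.002 -0.002 0.03 0 0 0;0.03 0.002 -0.002 0.06 0 0 0;0.03 0.002 -0.002 0.085 0 0 0;0.03 0.002 -0.002 0.105 0 0 0;0.03 0.002 -0.002 0.12 0 0 0;0.03 0.002 -0.002 0.13 0 0 0;0.03 0.002 -0.002 0.136 0 0 0;0.03 0.002 -0.002 0.139 0 0 0;0.03 0.002 -0.002 0.139 0 0 0;0.03 0.002 -0.002 0.139 0 0 0;0.03 0.002 -0.002 0.139 0 0 0'
python3 - <<'E'
from h import *
w=get_image("wrist");s=get_image("side")
cv2.imwrite("pics/f1.png",np.hstack([cv2.resize(w[150:390,150:410,::-1],(400,370)),cv2.resize(s[120:230,290:410,::-1],(400,370))]))
E
```

```text
t: 12.0
tool_pos: [0.5307, -0.1493, 0.0646]
tool_rot: [0.408, 3.113, -0.001]
contact_force: [-0.3, -0.6, 0.2]
opening: 0.0444
grip_force: 41.2
```

View pics/f1.png

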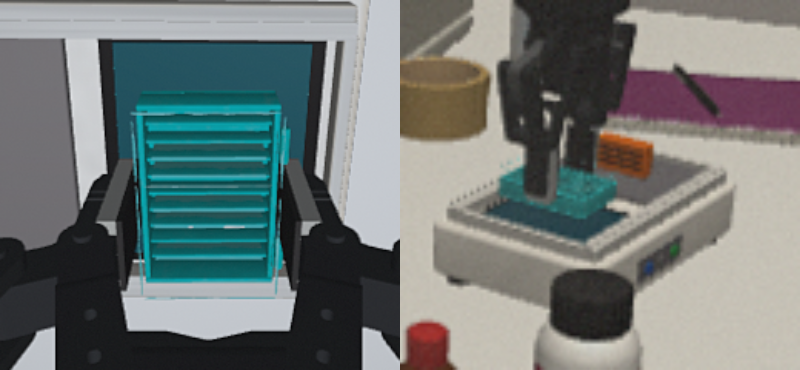

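The wrist view shows the box centred over the glass: box midline at column 209 and glass midline at 212. The side view shows it level with a gap all round and the shutter open. It is about 14 mm above the glass, so I lower it 4 mm.

```bash
python3 jog.py '0.03 0 0 0.002 0 0 0;0.03 0 0 0.002 0 0 0;0.03 0 0 0.002 0 0 0;0.03 0 0 0.002 0 0 0;0.03 0 0 0.002 0 0 0;0.03 0 0 0.002 0 0 0'
```

```text
t: 12.6
tool_pos: [0.5298, -0.149, 0.0613]
tool_rot: [-0.409, -3.115, 0.0]
contact_force: [0.1, 0.1, -0.0]
opening: 0.0442
grip_force: 41.2
```

```bash
python3 -c "
from station import ctrl, job, get_image, camera_params
o=ctrl.get_obs();print(o['tool_pos'],abs(o['dq']).max());print(job.finish_job())"
```

```text
[ 0.52975919 -0.14896767  0.06131008] 0.0011719505995280107
the job is handed in; nothing more can be done
None
```

I handed the job in at about 12.6 s: the shutter is open against its stop, and by my measurements the gripper holds the teal box still, level and centred about 1 cm above the glass, but no verdict came back.

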